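Slide the bisque pot stands into their nests

TASK

Slide the square and the six-sided bisque pot stands along the bench, keeping them flat and never lifting them, into the tray nests of their own shape until each is fully home against the back of its nest. Leave the round stand in its nest, and do not shift or knock over the cup, jar and bottle.

Things in the scene. Friction and masses are not known exactly. Their poses are not given: they have to be found in the camera images.
- square_stand: Loose square pale-pink bisque pot stand, 96 x 96 mm, 22 mm thick, about 0.4 kg, too wide to grasp; lies flat on the bench at the left or right at any yaw. Origin: centre of its underside; x and y are normal to its sides, z up.
- hex_stand: Loose regular six-sided pale-pink bisque pot stand, 96 mm across flats, 111 mm across corners, 22 mm thick, about 0.35 kg, too wide to grasp; lies flat on the bench at the other side at any yaw. Origin: centre of its underside; x points to a corner, y is normal to a flat side, z up. It goes into its nest corner first.
- round_stand: Loose round pale-pink bisque pot stand, 96 mm diameter, 22 mm thick, already home in the round nest. Origin: centre of its underside.
- nest_square: Fixed open-fronted nest of plywood strips 12 mm wide, 14 mm high; inside, bench level. Origin: bench level, where its stand's centre is when home; +x into the nest, y across. Bay 101 mm wide; side strips start at x = -40 mm, mouth flares 9 mm a side to x = -56 mm. Three nests, one yaw, 140 mm apart, any order. This one has a straight back at x = 48.5 mm.
- nest_hex: Fixed open-fronted nest of plywood strips 12 mm wide, 14 mm high; inside, bench level. Origin: bench level, where its stand's centre is when home; +x into the nest, y across. Bay 101 mm wide; side strips start at x = -40 mm, mouth flares 9 mm a side to x = -56 mm. Three nests, one yaw, 140 mm apart, any order. This one has a V-shaped back of 120 degrees, its inner apex at x = 56 mm.
- nest_round: Fixed open-fronted nest of plywood strips 12 mm wide, 14 mm high; inside, bench level. Origin: bench level, where its stand's centre is when home; +x into the nest, y across. Bay 101 mm wide; side strips start at x = -40 mm, mouth flares 9 mm a side to x = -56 mm. Three nests, one yaw, 140 mm apart, any order. This one has a rounded back of radius 48.5 mm; the round stand lies in it.
- cup: Bystander: white bisque cup, 58 mm across the rim, 85 mm high, standing close in front of the round stand. Origin: centre of its underside.
- jar: Bystander: grey jar with a white lid, 68 mm diameter, 85 mm high, beyond one end of the tray. Origin: centre of its underside.
- flask: Bystander: white bottle with a black cap, 56 mm diameter, 130 mm high, beyond the other end of the tray. Origin: centre of its underside.
Mind the look-alikes: they are no part of the job. Leave any red look-alike of the square_stand alone.

How it is judged:
By the outcome, as a careful person would: the job done as asked, in the order asked, and still so for the second after the job is handed in, with the robot touching nothing.
It also fails if it takes over 72 s, if anything falls off the work surface, if the arm or the gripper's body presses on something with over 40 N, if the wrist force passes 120 N, or if a joint passes its speed limit or range.

ROBOT

A 6-joint arm with a two-finger parallel gripper is mounted at the origin on the work surface. World frame = base frame: x ahead of the robot, y to its left, z up, the work surface at z = 0. Lengths are in m, angles in degrees, forces in N, time in s.
With the tool pointing down it reaches from about 0.25 to 0.775 m from the base axis. Payload 8.9 kg.
Tool frame: the origin (TCP) lies between the finger pads; the fingertips stand 11 mm ahead of it and the grasp point (between the pads) lies 8 mm behind it; z points along the fingers, y is the line along which they close (so a half turn about z gives the same grasp; the last joint's range is limited). The gripper opens to 85 mm and grips with 20 to 120 N. Pads are 22 mm wide; open, the fingers measure 114 mm over their backs; the gripper's body (76 mm by 85 mm) begins 54 mm behind the grasp point. The pads swing forward as they close: fully open they stand 13 mm farther back than shut.
Start: joints at [60.888, 16.656, -8.789, 64.555, 0, 82.019], TCP at [0.189, 0.49, 0.204] pointing down, gripper open.
Joint ranges: [-144.48, 144.48], [-52.06, 99.96], [-74.48, 78.29], [-112.23, 115.85], [-86.99, 84.42], [-180, 180]. Speed limits (degrees/s): [127.2, 127.2, 159.86, 180, 180, 180].

INTERFACE

Orientations are given as a 3x3 rotation matrix whose columns are the frame's x, y, z axes.
In Python, from cell import ctrl gives the robot as it stands.
- The arm moves only by the tool drive_tool, never from a script. Its argument "deltas" is one flat list of numbers, 7 for each row, row after row: the shift along the tool's x, y, z in mm, then the turn, a rotation vector about the tool's x, y, z in degrees, then the gripper command: -1 is shut, 1 is fully open, values between are in proportion. A call has 1 to 12 rows; each row is the pose to reach, as a shift and turn from the pose commanded when the call began, along the tool's axes at that moment; what a row does not reach only later rows make up. A row lasts 1/12 s, in which the tool goes at most 41.7 mm and 7.16 degrees, less where a joint would pass 70% of its speed; a pose out of reach is approached as far as the arm can. A call with a gripper value outside its range is refused whole. The fingers move at their own pace and stop on an object; the grip force is fixed at half the most. Time passes only in rows, so rows that repeat a pose let the fingers close. It gives the time, the measured TCP pose, the force, the opening and the grip force at its end, in the units of the state.
- ctrl.get_state(): the state, without advancing time (a new reading comes with each control period).
- ctrl.snapshot(name): name is "side" or "top" or "wrist"; returns (picture, depth): 480x640x3 uint8, red, green, blue; 480x640 float32, m along the optical axis (not along the pixel's ray), 0 where there is no reading.
- ctrl.camera_params(name): a dict with "mtx" (3x3 intrinsics, pixels), "R" (3x3) and "t" (3): a world point X has camera coordinates R X + t. Camera axes: x right, y down, z forward; pixel columns grow to the right and rows downward; lengths in m; the calibration is good to about 2 mm. A picture is of the moment at which its call begins: read the wrist's pose just before it. camera_params takes no time and is no camera call; for the wrist camera it gives the pose at the moment of the call.
- ctrl.hand_in(): hands the job in; it is judged then, once.
Trained networks look in the newest picture that a camera, given by its name, has taken for a name from the list of things; names that differ only in an ending like _2 or _b are one class to them, and where a whole thing is asked for, a point or a joint stands for the part that bears it (a point fixed in the world has none). Each returns a list of dicts, best first, with "score" (0 to 1); they miss things now and then, are a little off and sometimes report something else, mostly with a low value. They report only what shows in the picture. A call takes as long as a camera call. They do not tell look-alikes from the thing itself.
- ctrl.silhouettes(camera, query): "mask" (480x640 bool, what is visible of it) and "pixel" ([column, row] in pixels, amid what is visible of it).
The state is a dict: "t": time; "joints": joint angles; "joint_velocities": joint speeds; "tau": joint torques, N m; "ee_pos": TCP position; "ee_rot": TCP orientation; "force": force on the tool from outside, world axes, zero at the start; "ft_torque": the same for the moment, N m; "opening": finger opening in m; "grip_force": force on a finger pad.
Only numpy, scipy, OpenCV 4.12 (cv2) and the standard library are available. Lean on these libraries where they do the work, as an engineer would, in place of code of your own. Each camera call takes 0.05 s, during which the arm holds its last target. There are 200 camera calls.

## Working session

There is one attempt and no reset: what is moved stays moved. The work goes in short steps, Python scripts to look and compute and a tool call to move; the robot and the scene stay as the last step left them, time stands still between calls to the robot, and variables do not carry over. Pictures are saved under pics/ and viewed, at most 10 in all, crops included, and the job is handed in when it is done.

Besides the shell and the picture viewer there is one more tool, called after "Emit:" as name(argument=value, ...), one argument or row to a line, values as JSON. drive_tool: Moves the arm, as the interface text tells. Its arguments: {"type":"object","properties":{"deltas":{"type":"array"}},"required":["deltas"]}

```bash
mkdir -p pics; ls; python3 - <<'E'
from cell import ctrl
import cv2
for n in("top","side"):
    p,d=ctrl.snapshot(n); cv2.imwrite(f"pics/{n}0.png",p[:,:,::-1])
    c=ctrl.camera_params(n); print(n,c["mtx"].round(1).tolist(),c["R"].round(3).tolist(),c["t"].round(3).tolist())
    for q in("square_stand","hex_stand","round_stand","nest_square","nest_hex","nest_round","cup","jar","flask"):
        print(q,[(round(s["score"],2),[int(v) for v in s["pixel"]],int(s["mask"].sum())) for s in ctrl.silhouettes(n,q)])
s=ctrl.get_state();print(s["t"],s["ee_pos"],s["ee_rot"],s["force"])
E
```

```text
pics
top [[474.7, 0.0, 316.6], [0.0, 474.7, 240.5], [0.0, 0.0, 1.0]] [[-0.027, -1.0, -0.014], [-0.994, 0.029, -0.104], [0.104, 0.011, -0.995]] [0.063, 0.451, 1.234]
square_stand [(0.92, [209, 260], 1339), (0.73, [140, 247], 1417), (0.71, [228, 196], 1293), (0.68, [498, 144], 824), (0.66, [225, 324], 1382), (0.46, [462, 227], 1263), (0.46, [398, 189], 447)]
hex_stand [(0.86, [462, 231], 1210)]
round_stand [(0.59, [391, 158], 1021)]
nest_square [(0.96, [341, 157], 2313)]
nest_hex [(0.91, [283, 155], 2223)]
nest_round [(0.71, [381, 145], 1241)]
cup [(0.84, [398, 189], 444)]
jar [(0.93, [499, 142], 841)]
flask [(0.82, [179, 158], 610), (0.6, [211, 261], 1378)]
side [[502.4, 0.0, 317.7], [0.0, 502.4, 246.7], [0.0, 0.0, 1.0]] [[0.828, -0.561, 0.011], [-0.332, -0.505, -0.797], [0.452, 0.656, -0.604]] [-0.368, 0.203, 1.112]
square_stand [(0.98, [244, 209], 832), (0.94, [230, 180], 660), (0.66, [300, 201], 701), (0.59, [204, 230], 623)]
hex_stand [(0.74, [410, 341], 1616)]
round_stand [(0.88, [427, 268], 712)]
nest_square [(0.81, [389, 241], 1250)]
nest_hex [(0.92, [358, 218], 1110)]
nest_round [(0.65, [439, 277], 553)]
cup [(0.87, [399, 271], 748)]
jar [(0.88, [525, 318], 1420)]
flask [(0.78, [309, 165], 559)]
1.0 [0.18925264 0.4896995  0.20350045] [[-9.32757612e-01  3.60504143e-01 -1.49027942e-05]
 [ 3.60504143e-01  9.32757612e-01 -7.12152425e-07]
 [ 1.36439608e-05 -6.03678465e-06 -1.00000000e+00]] [0.25453709 0.45862513 0.23218005]
```

```bash
python3 - <<'E'
import cv2
p=cv2.imread("pics/top0.png")[80:380,100:540]
cv2.imwrite("pics/topc.png",cv2.resize(p,(800,545),interpolation=cv2.INTER_CUBIC))
E
```

```text
(no output)
```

View pics/topc.png

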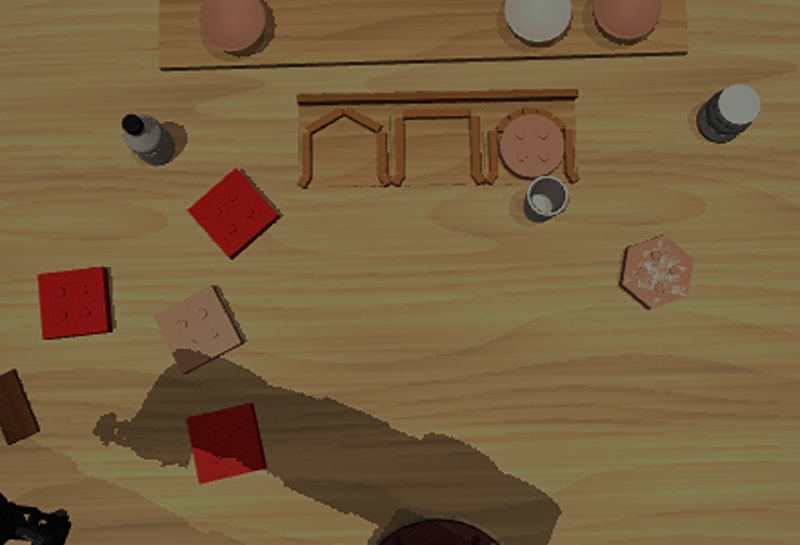

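Top view: the pale square is at about (210,260) with red look-alikes around it. The hex is at (461,229). From left to right the nests are hex, square and round, with the cup in front of the round one at about (398,187). Next I'll measure them.

```bash
cat > h.py <<'E'
import numpy as np, cv2
from cell import ctrl
from scipy.optimize import least_squares
from scipy.spatial import cKDTree
def world(cam):
    """picture, XYZ world map (480x640x3; nan without reading)"""
    c=ctrl.camera_params(cam); p,d=ctrl.snapshot(cam)
    v,u=np.mgrid[0:480,0:640]
    pc=np.stack([u,v,np.ones_like(u)],-1)@np.linalg.inv(c["mtx"]).T*d[...,None]
    X=(pc-c["t"])@c["R"]; X[d==0]=np.nan
    return p,X
def pale(p):
    h=cv2.cvtColor(p,cv2.COLOR_RGB2HSV)
    return h
def poly(n,R): # outline points of regular polygon, corner on +x
    a=np.arange(n+1)*2*np.pi/n; c=np.c_[np.cos(a),np.sin(a)]*R
    return np.concatenate([np.linspace(c[i],c[i+1],40) for i in range(n)])
def fit_stand(X,m,kind,z=.022):
    """fit outline to top-face points; returns x,y (mm), yaw deg"""
    P=X[m]; P=P[np.abs(P[:,2]-z)<.006][:,:2]*1000
    hull=cv2.convexHull(P.astype(np.float32))[:,0]
    # hull resampled
    q=np.r_[hull,hull[:1]]; H=np.concatenate([np.linspace(q[i],q[i+1],max(2,int(np.hypot(*(q[i+1]-q[i]))/2)),endpoint=False) for i in range(len(hull))])
    n=4 if kind=="square" else 6; T=poly(n,48/np.cos(np.pi/n)); off=45 if n==4 else 0
    best=None
    for y0 in np.arange(0,360/n,10):
        def f(v):
            a=np.radians(v[2]+off); R=np.array([[np.cos(a),-np.sin(a)],[np.sin(a),np.cos(a)]])
            return cKDTree(T@R.T*v[3]+v[:2]).query(H)[0]
        r=least_squares(f,[*((H.max(0)+H.min(0))/2),y0,1],x_scale=[1,1,2,.02],loss="soft_l1",diff_step=1e-3)
        if best is None or r.cost<best.cost: best=r
    return best.x.round(3), round(float(np.mean(best.fun)),2), len(P)
def tray_model(order=("hex","square","round")):
    S=[]
    L=lambda a,b:S.append(np.linspace(a,b,40))
    for k,yc in zip(order,(140,0,-140)):
        for s in(1,-1):
            L((-40,yc+s*56.5),(48 if k=="square" else 22 if k=="hex" else 0,yc+s*56.5)); L((-40,yc+s*56.5),(-56,yc+s*65.5))
            if k=="hex": L((62.9,yc),(62.9-56.5/np.sqrt(3),yc+s*56.5))
        if k=="square": L((54.5,-56.5),(54.5,56.5))
    return np.concatenate(S)
def fit_tray(P,v0):
    T=tray_model()
    def f(v):
        a=np.radians(v[2]); R=np.array([[np.cos(a),-np.sin(a)],[np.sin(a),np.cos(a)]])
        return cKDTree(P).query(T@R.T+v[:2])[0]
    def g(v):
        a=np.radians(v[2]); R=np.array([[np.cos(a),-np.sin(a)],[np.sin(a),np.cos(a)]])
        return np.r_[cKDTree(T@R.T+v[:2]).query(P)[0]]
    r=least_squares(g,v0,x_scale=[1,1,1],loss="soft_l1",f_scale=4,diff_step=1e-3)
    return r.x.round(2), round(float(np.median(r.fun)),2), len(P)
E
python3 - <<'E'
from h import *
p,X=world("top")
for q in("square_stand","hex_stand"):
    s=ctrl.silhouettes("top",q)[0]; print(q,s["pixel"],fit_stand(X,s["mask"],q[:-6].strip("_")))
M=np.zeros((480,640),bool)
for q in("nest_square","nest_hex"):
    m=ctrl.silhouettes("top",q)[0]["mask"]; print(q,np.nanmean(X[m],0).round(3),np.nanpercentile(X[m][:,2],[5,50,95]).round(4)); M|=m
M&=(X[...,2]>.008)&(X[...,2]<.02)
c=np.nanmean(X[M],0)*1000
P=X[M][:,:2]*1000
for y in(-10,0,10): print(fit_tray(P,[c[0]-10,c[1]-70,y]))
for q in("round_stand","cup","jar","flask"):
    s=ctrl.silhouettes("top",q)[0]; print(q,np.nanmedian(X[s["mask"]],0).round(3))
np.save("X0.npy",X)
b=X[300:330,300:400]; print("bench",np.nanmean(b[...,2]),np.nanstd(b[...,2]))
E
```

```text
square_stand [226.6, 197.0] (array([578.299, 286.669,  40.286,   0.997]), 0.94, 1209)
hex_stand [460.3, 230.5] (array([ 471.977, -332.627,  -13.332,    1.002]), 0.78, 1116)
nest_square [ 0.676 -0.019  0.004] [-0.0031  0.0019  0.0163]
nest_hex [0.679 0.121 0.004] [-0.003   0.0019  0.0161]
(array([667.7 , -19.1 ,  -0.77]), 3.38, 986)
(array([667.71, -19.1 ,  -0.77]), 3.38, 986)
(array([667.81, -19.08,  -0.71]), 3.36, 986)
round_stand [ 0.664 -0.157  0.022]
cup [ 0.582 -0.171  0.046]
jar [ 0.69  -0.432  0.082]Traceback (most recent call last):
  File "<stdin>", line 13, in <module>
IndexError: list index out of range
```

```bash
python3 - <<'E'
from h import *
p,X=world("top")
for s in ctrl.silhouettes("top","square_stand"):
    rgb=p[s["mask"]].mean(0)
    if rgb[1]>60 or abs(s["pixel"][0]-210)<9: print(s["pixel"],rgb.round(),fit_stand(X,s["mask"],"square"))
    else: print("red",s["pixel"],rgb.round(),np.nanmedian(X[s["mask"]],0).round(3))
for q,z in(("cup",.08),("jar",.08),("flask",.12)):
    m=ctrl.silhouettes("top",q)
    if m:
        P=X[m[0]["mask"]]; P=P[P[:,2]>z]; print(q,((np.nanmax(P,0)+np.nanmin(P,0))/2).round(3))
c=ctrl.camera_params("wrist");s=ctrl.get_state()
print(c["mtx"].round(0).tolist(), (s["ee_rot"].T@(-c["R"].T@c["t"]-s["ee_pos"])).round(3),(c["R"]@s["ee_rot"]).round(2).tolist(),s["t"],s["opening"])
E
```

```text
[210.9, 261.9] [118.  90.  68.] (array([407.145, 340.074,  26.471,   1.001]), 0.72, 1296)
red [228.0, 196.9] [123.  19.  16.] [0.576 0.286 0.022]
red [227.8, 323.3] [87. 15. 13.] [0.241 0.299 0.022]
red [138.8, 246.2] [120.  18.  15.] [0.451 0.52  0.022]
cup [ 0.576 -0.167  0.085]
jar [ 0.698 -0.443  0.086]
flask [0.684 0.403 0.127]
[[431.0, 0.0, 314.0], [0.0, 431.0, 237.0], [0.0, 0.0, 1.0]] [ 0.08   0.001 -0.171] [[-0.0, 1.0, 0.0], [-0.95, -0.0, -0.32], [-0.32, -0.0, 0.95]] 1.7 0.08549670888457898
```

```bash
cat >> h.py <<'E'
def rows(wp,sign=1,cur=None):
    """wp: (x,y,z mm, tool-x heading deg, n rows) -> tool-frame rows dx dy dz rz, linear within each leg"""
    s=ctrl.get_state(); R=s["ee_rot"]; p=s["ee_pos"]*1000 if cur is None else np.array(cur[:3],float)
    a0=np.degrees(np.arctan2(R[1,0],R[0,0])); a=a0; p0=p.copy()
    print("t",s["t"],"pos",(s["ee_pos"]*1000).round(1),"head",a0.round(2),"tilt",R[:,2].round(3),"F",s["force"].round(1),"open",round(s["opening"]*1000,1))
    for x,y,z,h,n in wp:
        q=np.array([x,y,z],float); dh=(h-a+180)%360-180
        for i in range(1,n+1):
            w=p+(q-p)*i/n; d=R.T@(w-p0); t=-((a+dh*i/n)-a0)
            print(*d.round(1),"| rz",round((t+180)%360-180,1))
        p=q; a=a+dh
E
python3 - <<'E'
from h import *
rows([(375,404,90,116.5,7),(375,404,14,116.5,4)])
E
```

```text
t 1.7 pos [189.3 489.7 203.5] head 158.87 tilt [ 0.  0. -1.] F [-0.3  0.6  0.1] open 85.5
-29.2 -1.9 16.2 | rz 6.1
-58.3 -3.7 32.4 | rz 12.1
-87.5 -5.6 48.6 | rz 18.2
-116.6 -7.4 64.9 | rz 24.2
-145.8 -9.3 81.1 | rz 30.3
-175.0 -11.1 97.3 | rz 36.3
-204.1 -13.0 113.5 | rz 42.4
-204.1 -13.0 132.5 | rz 42.4
-204.1 -13.0 151.5 | rz 42.4
-204.1 -13.0 170.5 | rz 42.4
-204.1 -13.0 189.5 | rz 42.4
```

Emit:
drive_tool(
  deltas=[-29,-2,16,0,0,6,0.18,-58,-4,32,0,0,12,0.18,-88,-6,49,0,0,18,0.18,-117,-7,65,0,0,24,0.18,-146,-9,81,0,0,30,0.18,-175,-11,97,0,0,36.5,0.18,-204,-13,113,0,0,42.4,0.18,-204,-13,130,0,0,42.4,0.18,-204,-13,147,0,0,42.4,0.18,-204,-13,165,0,0,42.4,0.18,-204,-13,180,0,0,42.4,0.18,-204,-13,180,0,0,42.4,0.18],
)

```text
t: 2.7
ee_pos: [0.3733, 0.4025, 0.0208]
ee_rot: [[-0.445, 0.895, -0.003], [0.895, 0.445, -0.003], [-0.001, -0.004, -1.0]]
force: [-0.0, -0.2, 0.1]
opening: 0.0504
grip_force: 0.0
```

```bash
python3 - <<'E'
from h import *
p,X=world("wrist"); cv2.imwrite("pics/w1.png",p[:,:,::-1])
ss=ctrl.silhouettes("wrist","square_stand"); print([(s["score"],s["pixel"],s["mask"].sum()) for s in ss])
rows([])
# heights of what stands nearest to the tips
Z=X[...,2]*1000; print(np.nanmedian(Z[200:260:20,300:330],1))
if ss: print(fit_stand(X,ss[0]["mask"],"square"))
E
```

```text
[(0.83, [36.6, 338.5], np.int64(14953)), (0.7, [571.4, 123.4], np.int64(33427)), (0.65, [314.9, 394.0], np.int64(22720))]
t 2.8 pos [374.6 403.9  23.5] head 116.47 tilt [-0.001 -0.001 -1.   ] F [-0.   0.   0.7] open 50.5
[0.47596726 0.31797226 0.60286511]
(array([272.842, 316.328,  52.969,   0.681]), 7.68, 11464)
```

View pics/w1.png

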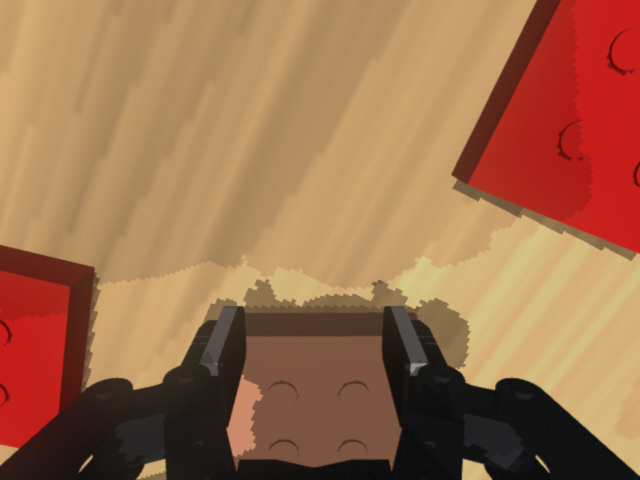

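Wrist view: the gripper is centred and square to the pale stand, with the fingers at about columns 225 and 400. The stand's near edge is at rows 308–335. I'll check where the fingertips really are relative to the TCP.

```bash
python3 - <<'E'
from h import *
p,X=world("wrist"); s=ctrl.get_state()
T=(X*1000-s["ee_pos"]*1000)@s["ee_rot"]
for r,c in((308,222),(315,225),(308,236),(330,215),(345,235),(365,215),(312,405),(330,395),(365,415),(312,315),(325,315),(340,315)):
    print(r,c,T[r,c].round(1),p[r,c], round(float(X[r,c,2]*1000),1))
F=T[300:380,190:245].reshape(-1,3); F=F[(F[:,2]<15)&(np.abs(F[:,1])>20)&(F[:,2]>-30)]
dark=T[300:480,:][(X[300:480,:,2]*1000>28)]; print(np.nanpercentile(dark,[1,5,50,95,99],axis=0).round(1))
print("tips",[F[np.abs(F[:,2]-z)<2][:,:2].min(0).round(1).tolist()+F[np.abs(F[:,2]-z)<2][:,:2].max(0).round(1).tolist() for z in(-10,-5,0,5) if (np.abs(F[:,2]-z)<2).any()])
E
```

```text
308 222 [ 11.1 -30.5 -36.9] [111  93  72] 61.0
315 225 [ 10.5 -28.7 -40.8] [89 82 75] 64.9
308 236 [ 10.6 -25.8 -36.1] [80 73 64] 60.2
330 215 [ 11.4 -29.6 -52. ] [87 80 74] 76.2
345 235 [  5.4 -23.8 -51.1] [45 35 27] 75.3
365 215 [ 10.3 -26.  -68.7] [138 133 128] 92.8
312 405 [ 10.5  32.3 -38.8] [84 80 74] 63.0
330 395 [ 10.5  26.8 -50.5] [37 31 24] 74.7
365 415 [ 10.1  29.3 -68.3] [148 145 140] 92.5
312 315 [-22.6   1.7  22.6] [83 59 43] 1.6
325 315 [-22.5   1.6   9.6] [79 55 41] 14.6
340 315 [-25.5   1.6   1.4] [127  88  65] 22.8
[[  -9.4  -57.9 -110.8]
 [  -6.7  -53.8 -107.8]
 [  11.1    1.8  -87.7]
 [  16.9   56.4  -48.3]
 [  17.4   60.8  -37.1]]
tips [[-47.0, -33.8, -38.5, -31.4], [-41.1, -31.9, -41.1, -31.9]]
```

```bash
python3 - <<'E'
from h import *
p,X=world("side"); c=ctrl.camera_params("side"); s=ctrl.get_state()
def pr(P): q=c["mtx"]@(c["R"]@P+c["t"]); return (q[:2]/q[2]).round().astype(int)
u,v=pr(s["ee_pos"]); print(u,v)
im=p[:,:,::-1].copy()
for t in(-37,0,5,11):
  for y in(-25,25): print(t,y,pr(s["ee_pos"]+s["ee_rot"]@np.array([0,y,t])/1000))
a,b=max(u-100,0),max(v-110,0)
cv2.imwrite("pics/s1.png",cv2.resize(im[b:b+150,a:a+200],(800,600),interpolation=cv2.INTER_CUBIC)); print(a,b)
E
```

```text
225 199
-37 -25 [218 192]
-37 25 [228 185]
0 -25 [219 203]
0 25 [230 195]
5 -25 [220 204]
5 25 [230 197]
11 -25 [220 206]
11 25 [230 198]
125 89
```

View pics/s1.png

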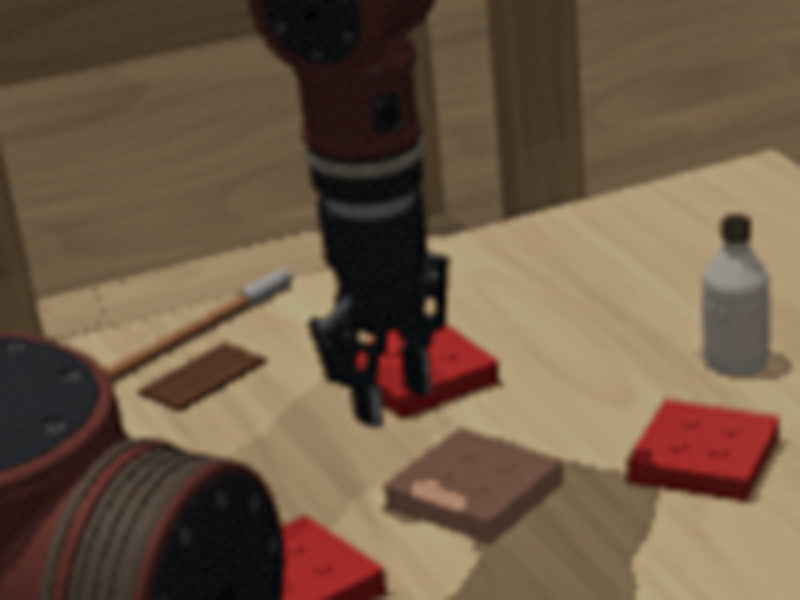

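Side crop: both fingertips end well above the bench, at about pixels (218,194) and (230,187). That is about 36 mm behind the reported TCP, although the text puts them ahead of it. I'll go lower carefully and watch the force.

Emit:
drive_tool(
  deltas=[0,0,5,0,0,0,0.18,0,0,10,0,0,0,0.18,0,0,15,0,0,0,0.18,0,0,15,0,0,0,0.18],
)

```text
t: 3.23
ee_pos: [0.3743, 0.4036, 0.0076]
ee_rot: [[-0.446, 0.895, -0.001], [0.895, 0.446, -0.001], [-0.0, -0.001, -1.0]]
force: [-1.1, -0.2, 0.1]
opening: 0.0503
grip_force: 0.0
```

```bash
cat >> h.py <<'E'
def tips():
    p,X=world("wrist"); s=ctrl.get_state(); T=(X*1000-s["ee_pos"]*1000)@s["ee_rot"]
    A=T[290:400,190:440].reshape(-1,3); A=A[(np.abs(A[:,0]-10.5)<2.5)&(np.abs(A[:,1])<60)]
    A=A[A[:,2]<(s["ee_pos"][2]*1000-4)]
    print("pos",(s["ee_pos"]*1000).round(1),"F",s["force"].round(1),"fingers: z",np.percentile(A[:,2],[0,50,99,100]).round(1),"y",np.percentile(A[A[:,2]>A[:,2].max()-6][:,1],[0,100]).round(1))
    return p
E
python3 - <<'E'
from h import *
tips()
E
```

```text
pos [374.4 403.7   7.9] F [-0.3 -0.8  0. ] fingers: z [-85.5 -64.1 -34.8 -32. ] y [-30.3  33.4]
```

Emit:
drive_tool(
  deltas=[0,0,3,0,0,0,0.18,0,0,6,0,0,0,0.18,0,0,9,0,0,0,0.18,0,0,9,0,0,0,0.18],
)

```text
t: 3.62
ee_pos: [0.3745, 0.4038, -0.0011]
ee_rot: [[-0.446, 0.895, -0.001], [0.895, 0.446, -0.001], [-0.0, -0.001, -1.0]]
force: [-0.7, 0.2, 0.7]
opening: 0.0505
grip_force: 0.0
```

Emit:
drive_tool(
  deltas=[0,0,5,0,0,0,0.18,0,0,10,0,0,0,0.18,0,0,15,0,0,0,0.18,0,0,18,0,0,0,0.18,0,0,18,0,0,0,0.18],
)

```text
t: 4.03
ee_pos: [0.3743, 0.4036, -0.0194]
ee_rot: [[-0.446, 0.895, -0.001], [0.895, 0.446, -0.001], [-0.0, -0.001, -1.0]]
force: [0.1, 0.3, 1.5]
opening: 0.0505
grip_force: 0.0
```

```bash
python3 - <<'E'
from h import *
p=tips(); cv2.imwrite("pics/w2.png",p[:,:,::-1])
E
```

```text
pos [374.5 403.8 -19. ] F [ 0.2 -0.4  0.1] fingers: z [-85.4 -63.8 -34.6 -32.3] y [-30.4  33.4]
```

View pics/w2.png

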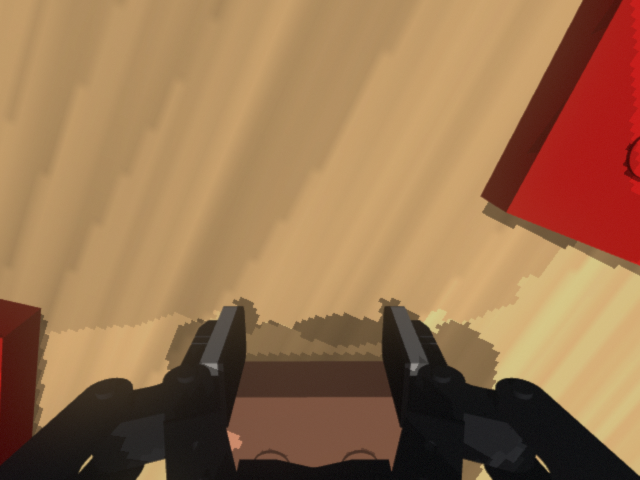

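Wrist view: the tips stand clear of the stand's edge (row 360), about 15 mm above the bench. The real fingertips are therefore about 34 mm behind the reported TCP, so I'll push at TCP z = -25.

```bash
cat >> h.py <<'E'
def push(start,segs,step,off,z,flip,n0=0,n=12,gap=0):
    """object path: start (x,y,heading of push), segs [(length, turn deg)], TCP = off behind; prints rows n0..n0+n"""
    x,y,h=start; P=[]; 
    for k in range(int(gap//step)): P.append((x-(gap-(k+1)*step)*np.cos(np.radians(h)),y-(gap-(k+1)*step)*np.sin(np.radians(h)),h))
    for L,t in segs:
        m=max(1,round(L/step))
        for _ in range(m):
            hm=np.radians(h+t/m/2); x+=L/m*np.cos(hm); y+=L/m*np.sin(hm); h+=t/m; P.append((x,y,h))
    print("rows total",len(P),"obj end",np.round(P[-1],1),"this call ends obj",np.round(P[min(n0+n,len(P))-1],1))
    W=[(a-off*np.cos(np.radians(b_)),b-off*np.sin(np.radians(b_)),z,b_+(180 if flip else 0),1) for a,b,b_ in P[n0:n0+n]]
    rows(W)
E
python3 - <<'E'
from h import *
push((407,340,-63.5),[(185,0),(190,-27.3)],10,59,-25,True,0,12,12)
E
```

```text
rows total 38 obj end [531.4  -9.1 -90.8] this call ends obj [457.4 238.8 -63.5]
t 4.0833 pos [374.5 403.8 -19. ] head 116.47 tilt [-0.001 -0.001 -1.   ] F [ 0.2 -0.4  0.1] open 50.3
-10.6 0.6 6.0 | rz -0.0
-22.8 0.6 6.0 | rz -0.0
-33.1 0.6 6.0 | rz -0.0
-43.4 0.6 6.0 | rz -0.0
-53.7 0.6 6.0 | rz -0.0
-63.9 0.6 6.0 | rz -0.0
-74.2 0.7 6.0 | rz -0.0
-84.5 0.7 6.0 | rz -0.0
-94.8 0.7 6.0 | rz -0.0
-105.1 0.7 6.0 | rz -0.0
-115.3 0.7 6.0 | rz -0.0
-125.6 0.7 6.0 | rz -0.0
```

Emit:
drive_tool(
  deltas=[0,0,6,0,0,0,0.18,-7,0,6,0,0,0,0.18,-13,0,6,0,0,0,0.18,-20,0,6,0,0,0,0.18,-28,0,6,0,0,0,0.18,-38,0,6,0,0,0,0.18,-48,0,6,0,0,0,0.18,-58,0,6,0,0,0,0.18,-68,0,6,0,0,0,0.18,-78,0,6,0,0,0,0.18,-88,0,6,0,0,0,0.18,-96,0,6,0,0,0,0.18],
)

```text
t: 5.08
ee_pos: [0.4183, 0.3171, -0.0244]
ee_rot: [[-0.445, 0.895, 0.0], [0.895, 0.445, 0.0], [0.0, 0.0, -1.0]]
force: [-1.0, 2.5, 0.2]
opening: 0.0504
grip_force: 1.1
```

```bash
cat >> h.py <<'E'
def where(kind,cam="top",red=False):
    """best pale stand of that kind in the view: x,y,yaw,scale, residual"""
    p,X=world(cam); out=[]
    for s in ctrl.silhouettes(cam,kind+"_stand"):
        rgb=np.median(p[s["mask"]],0); d=np.nanmedian(X[s["mask"]],0)
        if rgb[1]>.45*rgb[0] and d[0]<.9 and np.isfinite(d).all(): out.append((round(s["score"],2),[int(v) for v in s["pixel"]],*fit_stand(X,s["mask"],kind)))
    for o in out: print(kind,o)
    return p,X
E
python3 - <<'E'
from h import *
tips(); where("square"); rows([])
E
```

```text
pos [418.8 316.  -24.5] F [-0.  -1.7 -0.4] fingers: z [-85.  -60.1 -35.  -32.1] y [-30.1  33.5]
square (0.56, [238, 244], array([446.292, 260.612,  25.839,   0.987]), 0.95, 1216)
t 5.2333 pos [418.1 317.3 -24.5] head 116.4 tilt [ 0.    -0.001 -1.   ] F [-0.2  0.7 -0.3] open 50.4
```

```bash
python3 - <<'E'
from h import *
push((444.5,263,-63.6),[(110,0),(190,-27.2)],11,60,-25,True,0,12)
E
```

```text
rows total 27 obj end [535.1 -19.1 -90.8] this call ends obj [502.8 144.2 -66.8]
t 5.2333 pos [418.1 317.3 -24.5] head 116.4 tilt [ 0.    -0.001 -1.   ] F [-0.2  0.7 -0.3] open 50.4
-11.4 -0.5 0.6 | rz -0.0
-22.4 -0.5 0.6 | rz -0.0
-33.4 -0.5 0.6 | rz -0.0
-44.4 -0.5 0.6 | rz -0.0
-55.4 -0.5 0.6 | rz -0.0
-66.4 -0.5 0.6 | rz -0.0
-77.4 -0.5 0.6 | rz -0.0
-88.4 -0.5 0.6 | rz -0.0
-99.4 -0.5 0.6 | rz -0.0
-110.4 -0.5 0.6 | rz -0.0
-121.6 1.0 0.6 | rz 1.6
-132.8 2.2 0.6 | rz 3.2
```

Emit:
drive_tool(
  deltas=[-9,0,0.5,0,0,0,0.18,-20,0,0.5,0,0,0,0.18,-31,0,0.5,0,0,0,0.18,-42,0,0.5,0,0,0,0.18,-53,0,0.5,0,0,0,0.18,-64,0,0.5,0,0,0,0.18,-75,0,0.5,0,0,0,0.18,-86,0,0.5,0,0,0,0.18,-97,0,0.5,0,0,0,0.18,-110,0,0.5,0,0,0,0.18,-121.5,1,0.5,0,0,1.6,0.18,-132.5,2,0.5,0,0,3.2,0.18],
)

```text
t: 6.23
ee_pos: [0.479, 0.1992, -0.025]
ee_rot: [[-0.392, 0.92, -0.0], [0.92, 0.392, -0.0], [-0.0, -0.0, -1.0]]
force: [-1.5, 3.1, 2.3]
opening: 0.0503
grip_force: 1.5
```

```bash
python3 - <<'E'
from h import *
where("square"); push((444.5,263,-63.6),[(110,0),(190,-27.2)],11,60,-25,True,12,12)
E
```

```text
square (0.92, [283, 224], array([502.916, 141.772,  24.301,   0.965]), 2.76, 1079)
square (0.67, [461, 229], array([ 472.09 , -332.864,   20.951,    0.959]), 3.8, 1123)
rows total 27 obj end [535.1 -19.1 -90.8] this call ends obj [534.2  14.4 -86. ]
t 6.3333 pos [479.7 198.5 -25. ] head 113.03 tilt [ 0.001 -0.001 -1.   ] F [-0.1 -0.9 -0.1] open 50.4
-10.2 1.3 -0.0 | rz 1.4
-21.5 2.6 -0.0 | rz 3.0
-32.7 3.5 0.0 | rz 4.6
-44.0 4.1 0.0 | rz 6.2
-55.3 4.4 0.0 | rz 7.8
-66.6 4.4 0.0 | rz 9.4
-77.9 4.0 0.1 | rz 11.0
-89.2 3.4 0.1 | rz 12.6
-100.4 2.4 0.1 | rz 14.2
-111.7 1.1 0.1 | rz 15.8
-122.9 -0.5 0.1 | rz 17.4
-134.0 -2.4 0.1 | rz 19.0
```

Emit:
drive_tool(
  deltas=[-10,1.3,0,0,0,1.4,0.18,-21.5,2.6,0,0,0,3,0.18,-32.7,3.5,0,0,0,4.6,0.18,-44,4.1,0,0,0,6.2,0.18,-55.3,4.4,0,0,0,7.8,0.18,-66.6,4.4,0,0,0,9.4,0.18,-78,4,0,0,0,11,0.18,-89,3.4,0,0,0,12.6,0.18,-100.4,2.4,0,0,0,14.2,0.18,-111.7,1.1,0,0,0,15.8,0.18,-122,-0.5,0,0,0,17.4,0.18,-131,-2,0,0,0,19,0.18],
)

```text
t: 7.33
ee_pos: [0.5287, 0.0781, -0.0249]
ee_rot: [[-0.071, 0.997, 0.0], [0.997, 0.071, -0.0], [-0.0, 0.0, -1.0]]
force: [-0.0, 2.0, -0.6]
opening: 0.0503
grip_force: 0.9
```

```bash
python3 - <<'E'
from h import *
where("square"); push((444.5,263,-63.6),[(110,0),(190,-27.2)],11,60,-25,True,24,12)
E
```

```text
square (0.76, [343, 205], array([542.339, -10.271,  60.443,   0.679]), 7.79, 418)
rows total 27 obj end [535.1 -19.1 -90.8] this call ends obj [535.1 -19.1 -90.8]
t 7.4333 pos [529.   77.6 -24.9] head 94.08 tilt [ 0.    -0.001 -1.   ] F [0.1 0.5 1.2] open 50.4
-14.6 2.3 0.1 | rz 1.7
-25.8 3.5 0.1 | rz 3.3
-37.1 4.3 0.1 | rz 4.9
```

Emit:
drive_tool(
  deltas=[-12,2,0,0,0,1.7,0.18,-22,3.2,0,0,0,3.3,0.18,-30,4,0,0,0,4.9,0.18,-35,4.2,0,0,0,4.9,0.18,-35,4.2,0,0,0,4.9,0.18,-20,4.2,0,0,0,4.9,0.18,5,4.2,0,0,0,4.9,0.18,5,4.2,-35,0,0,4.9,0.18,5,4.2,-70,0,0,4.9,0.18,5,4.2,-70,0,0,4.9,0.18],
)

```text
t: 8.27
ee_pos: [0.5358, 0.0852, 0.0505]
ee_rot: [[0.009, 1.0, 0.008], [1.0, -0.009, -0.0], [-0.0, 0.008, -1.0]]
force: [1.9, 0.5, -0.4]
opening: 0.0505
grip_force: 0.0
```

```bash
python3 - <<'E'
from h import *
where("square","wrist"); where("square"); 
rows([(440,20,40,150,5),(440,-19,40,179.2,5)])
E
```

```text
square (0.86, [310, 402], array([536.253,  -4.516,  88.191,   0.829]), 3.52, 17125)
square (0.78, [346, 208], array([537.663, -20.559,  -1.33 ,   0.928]), 3.6, 1025)
t 8.4667 pos [531.6  84.5  44.4] head 89.38 tilt [-0.001 -0.    -1.   ] F [-0.  -0.4 -0.3] open 50.6
-13.1 -18.2 0.9 | rz -12.1
-26.2 -36.3 1.8 | rz -24.2
-39.3 -54.5 2.7 | rz -36.4
-52.4 -72.7 3.6 | rz -48.5
-65.5 -90.9 4.5 | rz -60.6
-73.3 -90.8 4.5 | rz -66.5
-81.1 -90.7 4.5 | rz -72.3
-88.9 -90.6 4.5 | rz -78.1
-96.7 -90.5 4.5 | rz -84.0
-104.5 -90.4 4.5 | rz -89.8
```

Emit:
drive_tool(
  deltas=[-10,-9,0,0,0,-7,0.18,-20,-18,0,0,0,-14,0.18,-30,-28,0,0,0,-21,0.18,-40,-37,0,0,0,-28,0.18,-50,-46,0,0,0,-35,0.18,-60,-55,0,0,0,-42,0.18,-70,-64,0,0,0,-49,0.18,-80,-72,0,0,0,-56,0.18,-90,-80,0,0,0,-63,0.18,-100,-82,0,0,0,-70,0.18,-104,-82,0,0,0,-77,0.18,-104,-82,0,0,0,-84,0.18],
)

```text
t: 9.47
ee_pos: [0.4478, -0.0193, 0.0439]
ee_rot: [[-0.994, 0.111, -0.002], [0.111, 0.994, 0.0], [0.002, -0.0, -1.0]]
force: [0.8, 0.1, -0.3]
opening: 0.0504
grip_force: 0.0
```

```bash
python3 - <<'E'
from h import *
p,X=where("square")
M=np.zeros((480,640),bool)
for q in("nest_square","nest_hex"):
    r=ctrl.silhouettes("top",q)
    if r: M|=r[0]["mask"]
M&=(X[...,2]>.008)&(X[...,2]<.02)
print(fit_tray(X[M][:,:2]*1000,[668,-19,0]))
rows([(450,-20,44,179.2,1),(450,-20,-25,179.2,4)])
E
```

```text
square (0.21, [401, 188], array([ 5.80483e+02, -1.69928e+02,  4.55090e+01,  4.15000e-01]), 3.8, 25)
(array([667.56, -19.11,  -0.79]), 3.38, 993)
t 9.6667 pos [448.3 -18.4  44.3] head 173.12 tilt [-0.002  0.    -1.   ] F [-0.7 -0.3  1.1] open 50.4
-1.8 -1.4 0.3 | rz -6.1
-1.9 -1.4 17.5 | rz -6.1
-1.9 -1.4 34.8 | rz -6.1
-1.9 -1.4 52.0 | rz -6.1
-2.0 -1.4 69.3 | rz -6.1
```

Emit:
drive_tool(
  deltas=[-2,-1.4,15,0,0,-6,0.18,-2,-1.4,35,0,0,-6,0.18,-2,-1.4,55,0,0,-6,0.18,-2,-1.4,69,0,0,-6,0.18,-2,-1.4,69,0,0,-6,0.18],
)

```text
t: 10.08
ee_pos: [0.4485, -0.0195, -0.0265]
ee_rot: [[-1.0, 0.014, -0.005], [0.014, 1.0, 0.001], [0.005, 0.001, -1.0]]
force: [-0.7, 0.4, 0.8]
opening: 0.0506
grip_force: 0.0
```

```bash
python3 - <<'E'
from h import *
tips(); where("square"); where("square","wrist")
rows([(565,-19.5,-25,179.2,12)])
E
```

```text
pos [449.3 -19.7 -25.2] F [-0.4 -1.1 -0.3] fingers: z [-84.7 -63.7 -33.9 -31.1] y [-31.1  32.4]
square (0.71, [313, 430], array([ 4.72264e+02, -1.97400e+01,  1.07000e-01,  6.29000e-01]), 4.4, 6248)
t 10.3333 pos [451.7 -20.2 -23.2] head 179.32 tilt [ 0.001 -0.    -1.   ] F [-0.3 -0.3  0.1] open 50.1
-9.4 0.2 0.2 | rz 0.0
-18.9 0.3 0.3 | rz 0.0
-28.3 0.5 0.5 | rz 0.0
-37.8 0.7 0.7 | rz 0.0
-47.2 0.9 0.8 | rz 0.1
-56.7 1.0 1.0 | rz 0.1
-66.1 1.2 1.2 | rz 0.1
-75.5 1.4 1.3 | rz 0.1
-85.0 1.6 1.5 | rz 0.1
-94.4 1.7 1.7 | rz 0.1
-103.9 1.9 1.8 | rz 0.1
-113.3 2.1 2.0 | rz 0.1
```

Emit:
drive_tool(
  deltas=[-9,0,0,0,0,0,0.18,-18,0,0,0,0,0,0.18,-27,0,0,0,0,0,0.18,-36,0.5,0,0,0,0,0.18,-46,0.5,0,0,0,0,0.18,-56,1,0,0,0,0,0.18,-66,1,0,0,0,0,0.18,-76,1.5,0,0,0,0,0.18,-85,1.5,0,0,0,0,0.18,-94,2,0,0,0,0,0.18,-104,2,0,0,0,0,0.18,-113,2,0,0,0,0,0.18],
)

```text
t: 11.33
ee_pos: [0.5643, -0.0195, -0.0243]
ee_rot: [[-1.0, 0.011, -0.001], [0.011, 1.0, -0.0], [0.001, -0.001, -1.0]]
force: [-3.7, -1.2, 1.1]
opening: 0.0506
grip_force: 1.7
```

```bash
python3 - <<'E'
from h import *
where("square"); p,X=where("square","wrist"); cv2.imwrite("pics/w3.png",p[:,:,::-1])
rows([(611,-19,-25,179.2,6)])
E
```

```text
square (0.89, [313, 406], array([595.037, -12.315, -29.186,   0.636]), 4.9, 14643)
t 11.5333 pos [564.4 -19.3 -24.1] head 179.38 tilt [ 0.  0. -1.] F [-0.1  0.3  0.6] open 50.0
-7.8 0.1 0.1 | rz 0.0
-15.5 0.3 0.3 | rz 0.1
-23.3 0.4 0.4 | rz 0.1
-31.1 0.5 0.6 | rz 0.1
-38.9 0.7 0.7 | rz 0.1
-46.6 0.8 0.9 | rz 0.2
```

View pics/w3.png

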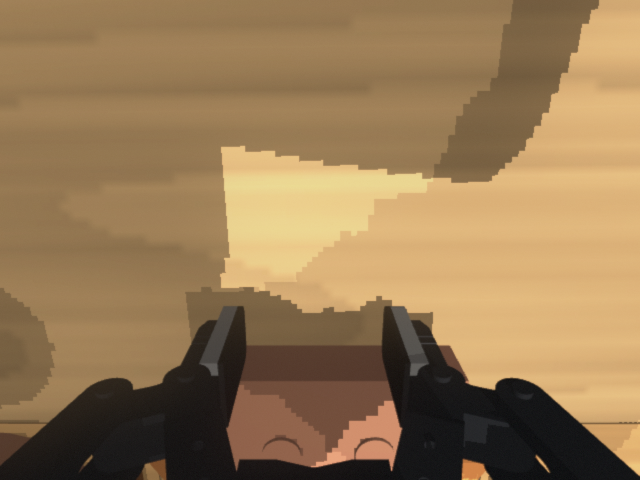

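Wrist view: the stand is just in front of the fingers (edge rows 347–380). It sits about 4 mm towards +y, since its circle marks centre at column 328. The flare should centre it, so I'll push home and watch the force.

Emit:
drive_tool(
  deltas=[-6,0,0,0,0,0,0.18,-12,0,0,0,0,0,0.18,-18,0,0,0,0,0,0.18,-24,0,0,0,0,0,0.18,-30,0,0,0,0,0,0.18,-35,0,0,0,0,0,0.18,-39,0,0,0,0,0,0.18],
)

```text
t: 12.12
ee_pos: [0.6036, -0.0199, -0.024]
ee_rot: [[-1.0, 0.011, 0.0], [0.011, 1.0, -0.0], [-0.0, -0.0, -1.0]]
force: [-3.0, 0.2, -0.1]
opening: 0.0506
grip_force: 1.2
```

```bash
python3 - <<'E'
from h import *
where("square")
rows([(611,-19,-25,179.2,1)])
E
```

```text
square (0.32, [392, 158], array([ 665.049, -167.495,   13.182,    0.791]), 4.07, 790)
t 12.2167 pos [604.1 -19.9 -23.9] head 179.37 tilt [ 0.001 -0.    -1.   ] F [-0.  -0.5  0. ] open 50.4
-6.9 1.0 1.1 | rz 0.2
```

Emit:
drive_tool(
  deltas=[-2,0,0,0,0,0,0.18,-4,0,0,0,0,0,0.18,-5,0,0,0,0,0,0.18,-6,0,0,0,0,0,0.18,-6,0,0,0,0,0,0.18],
)

```text
t: 12.63
ee_pos: [0.6089, -0.0199, -0.024]
ee_rot: [[-1.0, 0.011, -0.0], [0.011, 1.0, 0.0], [0.0, 0.0, -1.0]]
force: [-2.3, -0.3, 1.8]
opening: 0.0501
grip_force: 1.2
```

Emit:
drive_tool(
  deltas=[-1,0,0,0,0,0,0.18,-2,0,0,0,0,0,0.18,-3,0,0,0,0,0,0.18,-3,0,0,0,0,0,0.18],
)

```text
t: 12.97
ee_pos: [0.6094, -0.0198, -0.0243]
ee_rot: [[-1.0, 0.011, -0.004], [0.011, 1.0, 0.0], [0.004, -0.0, -1.0]]
force: [-10.3, -0.1, 7.4]
opening: 0.0504
grip_force: 5.4
```

Emit:
drive_tool(
  deltas=[-1.5,0,0,0,0,0,0.18,-1.5,0,0,0,0,0,0.18,15,0,0,0,0,0,0.18,45,0,0,0,0,0,0.18,75,0,-20,0,0,0,0.18,105,0,-50,0,0,0,0.18,135,0,-80,0,0,0,0.18,165,0,-80,0,0,0,0.18,165,0,-80,0,0,0,0.18],
)

```text
t: 13.72
ee_pos: [0.4424, -0.0175, 0.057]
ee_rot: [[-1.0, 0.011, -0.001], [0.011, 1.0, 0.0], [0.001, 0.0, -1.0]]
force: [0.4, 0.7, -2.0]
opening: 0.0504
grip_force: 0.0
```

```bash
python3 - <<'E'
from h import *
p,X=where("square"); where("hex"); where("round")
cv2.imwrite("pics/t2.png",cv2.resize(p[100:250,160:520,::-1],(800,333),interpolation=cv2.INTER_CUBIC))
rows([(456,-402,55,76.7,15)])
E
```

```text
square (0.91, [340, 161], array([668.925, -16.943,  88.699,   0.994]), 1.12, 1168)
hex (0.66, [457, 231], array([ 472.369, -332.96 ,   47.045,    1.005]), 0.61, 1135)
round (0.71, [392, 160], array([ 664.889, -158.387,   51.274,    0.942]), 1.51, 946)
round (0.5, [285, 155], array([6.65380e+02, 1.22196e+02, 5.21000e-01, 1.29300e+00]), 4.43, 105)
t 14.0167 pos [448.1 -18.3  55.8] head 179.37 tilt [ 0.001 -0.    -1.   ] F [-0.9 -0.1  0.7] open 50.5
-0.8 -25.6 0.1 | rz 6.8
-1.6 -51.1 0.1 | rz 13.7
-2.4 -76.7 0.2 | rz 20.5
-3.2 -102.3 0.2 | rz 27.4
-4.0 -127.9 0.3 | rz 34.2
-4.8 -153.4 0.3 | rz 41.1
-5.6 -179.0 0.4 | rz 47.9
-6.4 -204.6 0.4 | rz 54.8
-7.2 -230.2 0.5 | rz 61.6
-8.0 -255.7 0.5 | rz 68.4
-8.8 -281.3 0.6 | rz 75.3
-9.7 -306.9 0.7 | rz 82.1
-10.5 -332.5 0.7 | rz 89.0
-11.3 -358.0 0.8 | rz 95.8
-12.1 -383.6 0.8 | rz 102.7
```

View pics/t2.png

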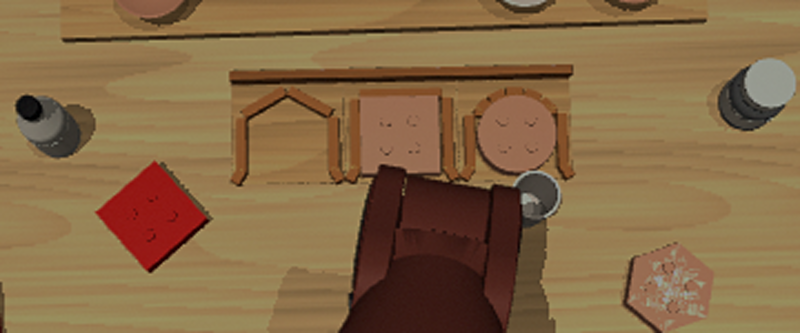

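Top crop: the square is fully home in the middle nest, its back edge against the strip at about (400,95) in the crop. The round stand and the cup are untouched. Now the hex.

Emit:
drive_tool(
  deltas=[0,-25,0,0,0,6.8,-0.29,-1,-51,0,0,0,13.7,-0.29,-2,-77,0,0,0,20.5,-0.29,-3,-102,0,0,0,27.4,-0.29,-4,-128,0,0,0,34.2,-0.29,-5,-153,0,0,0,41,-0.29,-6,-179,0,0,0,48,-0.29,-6,-205,0,0,0,55,-0.29,-7,-230,0,0,0,62,-0.29,-8,-256,0,0,0,68.5,-0.29,-9,-281,0,0,0,75.5,-0.29,-10,-312,0,0,0,82.3,-0.29],
)

```text
t: 15.02
ee_pos: [0.4537, -0.331, 0.0552]
ee_rot: [[-0.118, 0.993, -0.001], [0.993, 0.118, 0.001], [0.001, -0.0, -1.0]]
force: [0.1, -0.6, 0.4]
opening: 0.0303
grip_force: 0.0
```

```bash
python3 - <<'E'
from h import *
rows([(456,-403,55,77,3),(456,-403,-23,77,4)])
E
```

```text
t 15.0167 pos [ 453.7 -331.    55.2] head 96.76 tilt [-0.001  0.001 -1.   ] F [ 0.1 -0.6  0.4] open 30.3
-23.9 -2.1 0.0 | rz 6.6
-47.8 -4.2 0.1 | rz 13.2
-71.7 -6.2 0.1 | rz 19.8
-71.7 -6.2 19.6 | rz 19.8
-71.8 -6.2 39.1 | rz 19.8
-71.8 -6.2 58.6 | rz 19.8
-71.8 -6.2 78.1 | rz 19.8
```

Emit:
drive_tool(
  deltas=[-24,-2,0,0,0,6.6,-0.29,-48,-4,0,0,0,13.2,-0.29,-72,-6,0,0,0,19.8,-0.29,-72,-6,15,0,0,19.8,-0.29,-72,-6,35,0,0,19.8,-0.29,-72,-6,55,0,0,19.8,-0.29,-72,-6,70,0,0,19.8,-0.29,-72,-6,77,0,0,19.8,-0.29,-72,-6,77,0,0,19.8,-0.29],
)

```text
t: 15.77
ee_pos: [0.4557, -0.4015, -0.0233]
ee_rot: [[0.22, 0.975, -0.002], [0.975, -0.22, 0.003], [0.002, -0.003, -1.0]]
force: [0.4, 0.3, -0.9]
opening: 0.0307
grip_force: 0.0
```

```bash
python3 - <<'E'
from h import *
p=tips(); cv2.imwrite("pics/w4.png",p[:,:,::-1]); where("hex")
push((472.4,-333,77),[(60,13),(80,0)],10,59,-23,False,0,12,12)
E
```

```text
pos [ 456.3 -402.1  -21.9] F [ 0.5 -0.5  0.4] fingers: z [-83.  -55.  -31.7 -27. ] y [-21.   22.6]
hex (0.45, [474, 218], array([ 475.665, -333.685,  -74.941,    0.912]), 4.13, 81)
rows total 15 obj end [ 479.2 -193.5   90. ] this call ends obj [ 479.2 -223.5   90. ]
t 15.9167 pos [ 457.1 -403.   -20.4] head 77.28 tilt [ 0.001 -0.001 -1.   ] F [ 0.8 -0.   1.3] open 30.5
10.7 -0.7 2.6 | rz 0.3
22.7 1.4 2.6 | rz -1.9
32.8 3.1 2.6 | rz -4.1
42.9 4.4 2.6 | rz -6.2
53.1 5.3 2.6 | rz -8.4
63.4 5.9 2.6 | rz -10.6
73.6 6.1 2.6 | rz -12.7
83.4 3.9 2.6 | rz -12.7
93.1 1.7 2.6 | rz -12.7
102.9 -0.5 2.6 | rz -12.7
112.6 -2.8 2.6 | rz -12.7
122.4 -5.0 2.6 | rz -12.7
```

View pics/w4.png

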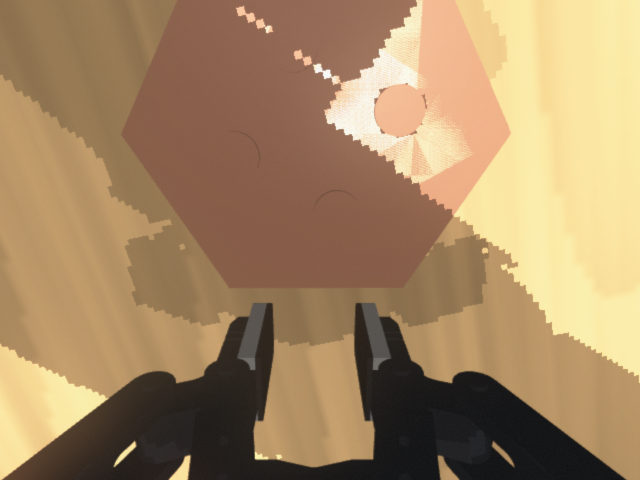

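Wrist view: the hex's near flat (row 288, columns 230–403) is parallel to the fingers and centred on them at column 316. I'll push it along a path that clears the cup.

```bash
python3 - <<'E'
from h import *
push((472.4,-333,77),[(60,17),(120,0),(50,-4.8),(225,0)],11,59,-23,False,0,12,12)
E
```

```text
rows total 42 obj end [470.5 121.3  89.2] this call ends obj [ 472.5 -208.1   94. ]
t 15.9167 pos [ 457.1 -403.   -20.4] head 77.28 tilt [ 0.001 -0.001 -1.   ] F [ 0.8 -0.   1.3] open 30.5
11.7 -0.7 2.6 | rz 0.3
24.7 2.5 2.6 | rz -3.1
37.0 5.0 2.6 | rz -6.5
49.4 6.7 2.6 | rz -9.9
61.8 7.7 2.6 | rz -13.3
74.3 8.0 2.6 | rz -16.7
84.8 4.8 2.6 | rz -16.7
95.2 1.7 2.6 | rz -16.7
105.7 -1.4 2.6 | rz -16.7
116.1 -4.6 2.6 | rz -16.7
126.6 -7.7 2.6 | rz -16.7
137.0 -10.9 2.5 | rz -16.7
```

Emit:
drive_tool(
  deltas=[6,-0.5,1.5,0,0,0.3,-0.29,12,-0.5,1.5,0,0,0.3,-0.29,24,2,1.5,0,0,-3,-0.29,37,5,1.5,0,0,-6.5,-0.29,49.5,6.7,1.5,0,0,-10,-0.29,62,7.7,1.5,0,0,-13.3,-0.29,74,8,1.5,0,0,-16.7,-0.29,85,4.8,1.5,0,0,-16.7,-0.29,95,1.7,1.5,0,0,-16.7,-0.29,105.5,-1.4,1.5,0,0,-16.7,-0.29,116,-4.6,1.5,0,0,-16.7,-0.29,124,-7,1.5,0,0,-16.7,-0.29],
)

```text
t: 16.92
ee_pos: [0.4767, -0.2788, -0.0222]
ee_rot: [[-0.068, 0.998, 0.0], [0.998, 0.068, -0.0], [-0.0, 0.0, -1.0]]
force: [0.2, -3.5, 1.3]
opening: 0.0298
grip_force: 1.5
```

```bash
python3 - <<'E'
from h import *
where("hex","wrist"); where("hex")
push((472.4,-333,77),[(60,17),(120,0),(50,-4.8),(225,0)],11,59,-23,False,11,12,12)
E
```

```text
hex (0.82, [310, 157], array([ 474.246, -220.042,    3.54 ,    1.   ]), 0.66, 91074)
hex (0.57, [420, 229], array([ 476.614, -221.741,   10.115,    0.933]), 3.26, 933)
rows total 42 obj end [470.5 121.3  89.2] this call ends obj [467.5 -92.5  89.2]
t 17.1167 pos [ 476.6 -279.3  -22.7] head 93.98 tilt [-0.001  0.001 -1.   ] F [-0.7  0.3 -0.3] open 30.2
12.3 0.9 0.3 | rz -0.0
23.2 0.9 0.3 | rz -0.0
34.1 0.9 0.4 | rz -0.0
45.0 0.9 0.4 | rz -0.0
55.9 0.9 0.4 | rz -0.0
66.8 0.9 0.4 | rz -0.0
76.8 0.0 0.4 | rz 0.9
86.9 -0.7 0.4 | rz 1.9
96.9 -1.3 0.4 | rz 2.9
106.9 -1.7 0.4 | rz 3.8
117.0 -1.9 0.4 | rz 4.8
128.2 -1.0 0.4 | rz 4.8
```

Emit:
drive_tool(
  deltas=[11,0.5,0,0,0,0,-0.29,22,0.9,0,0,0,0,-0.29,34,0.9,0,0,0,0,-0.29,45,0.9,0,0,0,0,-0.29,56,0.9,0,0,0,0,-0.29,67,0.9,0,0,0,0,-0.29,77,0,0,0,0,0.9,-0.29,87,-0.7,0,0,0,1.9,-0.29,97,-1.3,0,0,0,2.9,-0.29,107,-1.7,0,0,0,3.8,-0.29,117,-1.9,0,0,0,4.8,-0.29,128,-1,0,0,0,4.8,-0.29],
)

```text
t: 18.12
ee_pos: [0.4665, -0.1511, -0.0225]
ee_rot: [[0.015, 1.0, -0.0], [1.0, -0.015, 0.0], [0.0, -0.0, -1.0]]
force: [-0.6, -0.9, 0.2]
opening: 0.0303
grip_force: 0.9
```

```bash
python3 - <<'E'
from h import *
where("hex","wrist")
push((472.4,-333,77),[(60,17),(120,0),(50,-4.8),(225,0)],11,59,-23,False,23,12,12)
E
```

```text
hex (0.87, [309, 155], array([468.528, -92.973,  -0.85 ,   1.008]), 0.9, 91718)
hex (0.25, [597, 374], array([ 5.65397e+02, -1.59192e+02,  1.10620e+01,  3.16000e-01]), 3.42, 2997)
rows total 42 obj end [470.5 121.3  89.2] this call ends obj [469.4  42.5  89.2]
t 18.2167 pos [ 466.3 -149.9  -22.7] head 89.31 tilt [-0.001  0.002 -1.   ] F [-0.5 -0.4  0.1] open 30.0
9.7 0.4 0.3 | rz 0.1
21.0 0.4 0.4 | rz 0.1
32.2 0.5 0.4 | rz 0.1
43.5 0.5 0.4 | rz 0.1
54.7 0.5 0.4 | rz 0.1
66.0 0.5 0.4 | rz 0.1
77.2 0.5 0.5 | rz 0.1
88.5 0.6 0.5 | rz 0.1
99.7 0.6 0.5 | rz 0.1
111.0 0.6 0.5 | rz 0.1
122.2 0.6 0.5 | rz 0.1
133.5 0.6 0.5 | rz 0.1
```

Emit:
drive_tool(
  deltas=[10,0,0,0,0,0,-0.29,21,0,0,0,0,0,-0.29,32,0,0,0,0,0,-0.29,43,0,0,0,0,0,-0.29,55,0,0,0,0,0,-0.29,66,0,0,0,0,0,-0.29,77,0,0,0,0,0,-0.29,88,0,0,0,0,0,-0.29,100,0,0,0,0,0,-0.29,111,0,0,0,0,0,-0.29,122,0,0,0,0,0,-0.29,132,0,0,0,0,0,-0.29],
)

```text
t: 19.22
ee_pos: [0.4689, -0.0192, -0.0225]
ee_rot: [[0.014, 1.0, -0.0], [1.0, -0.014, -0.0], [-0.0, -0.0, -1.0]]
force: [0.8, -2.6, 2.0]
opening: 0.0304
grip_force: 1.5
```

```bash
python3 - <<'E'
from h import *
where("hex","wrist"); rows([])
E
```

```text
hex (0.77, [308, 153], array([470.213,  39.895,  59.068,   1.001]), 0.64, 91573)
t 19.3167 pos [468.5 -18.4 -22.7] head 89.28 tilt [-0.001  0.001 -1.   ] F [1.2 1.1 0.2] open 30.5
```

Emit:
drive_tool(
  deltas=[10,0,0,0,0,0,-0.29,21,0,0,0,0,0,-0.29,32,0,0,0,0,0,-0.29,43,0,0,0,0,0,-0.29,54,0,0,0,0,0,-0.29,65,0,0,0,0,0,-0.29,74,0,0,0,0,0,-0.29,80,0,0,0,0,0,-0.29,82.5,0,0,0,0,0,-0.29,82.5,0,0,0,0,0,-0.29,60,0,0,0,0,0,-0.29,50,0,-20,0,0,0,-0.29],
)

```text
t: 20.32
ee_pos: [0.4675, 0.0288, -0.0046]
ee_rot: [[0.014, 1.0, -0.004], [1.0, -0.014, 0.0], [0.0, -0.004, -1.0]]
force: [-0.6, -0.4, -0.9]
opening: 0.0299
grip_force: 0.0
```

```bash
python3 - <<'E'
from h import *
where("hex","wrist"); where("hex")
rows([(440,40,30,89.3,3),(390,124,30,152,9)])
E
```

```text
Traceback (most recent call last):
  File "h.py", line 85, in where
    if rgb[1]>.45*rgb[0] and d[0]<.9 and np.isfinite(d).all(): out.append((round(s["score"],2),[int(v) for v in s["pixel"]],*fit_stand(X,s["mask"],kind)))
                                                                                                                             ~~~~~~~~~^^^^^^^^^^^^^^^^^^
  File "h.py", line 21, in fit_stand
    hull=cv2.convexHull(P.astype(np.float32))[:,0]
         ~~~~~~~~~~~~~~~~~~~~~~~~~~~~~~~~~~~~^^^^^
TypeError: 'NoneType' object is not subscriptable
```

```bash
sed -i 's/np.isfinite(d).all()/(np.abs(X[s["mask"]][:,2]-.022)<.006).sum()>300/' h.py; python3 - <<'E'
from h import *
where("hex","wrist")
rows([(420,40,30,110,3),(370,124,30,173.5,9)])
E
```

```text
hex (0.91, [302, 81], array([ 4.71549e+02,  1.20344e+02, -1.65000e-01,  9.66000e-01]), 5.46, 54644)
t 20.5167 pos [470.3  29.4  -2.2] head 89.1 tilt [ 0.001  0.    -1.   ] F [ 0.1  0.3 -0.9] open 30.2
3.3 -16.8 -10.8 | rz -7.0
6.5 -33.6 -21.5 | rz -13.9
9.8 -50.4 -32.3 | rz -20.9
19.1 -56.1 -32.3 | rz -28.0
28.3 -61.8 -32.3 | rz -35.0
37.6 -67.5 -32.3 | rz -42.1
46.8 -73.2 -32.3 | rz -49.1
56.0 -78.9 -32.3 | rz -56.2
65.3 -84.6 -32.3 | rz -63.2
74.5 -90.3 -32.3 | rz -70.3
83.8 -96.0 -32.3 | rz -77.3
93.0 -101.7 -32.3 | rz -84.4
```

Emit:
drive_tool(
  deltas=[3,-10,-15,0,0,-7,0.41,6,-30,-32,0,0,-14,0.41,10,-50,-32,0,0,-21,0.41,19,-56,-32,0,0,-28,0.41,28,-62,-32,0,0,-35,0.41,38,-68,-32,0,0,-42,0.41,47,-73,-32,0,0,-49,0.41,56,-79,-32,0,0,-56,0.41,65,-85,-32,0,0,-63,0.41,75,-90,-32,0,0,-70,0.41,84,-96,-32,0,0,-77,0.41,93,-100,-32,0,0,-84,0.41],
)

```text
t: 21.52
ee_pos: [0.3699, 0.1249, 0.0289]
ee_rot: [[-0.994, 0.113, -0.001], [0.113, 0.994, 0.0], [0.001, 0.0, -1.0]]
force: [0.4, -0.6, -0.1]
opening: 0.0599
grip_force: 0.0
```

```bash
python3 - <<'E'
from h import *
where("hex"); where("hex","wrist")
rows([(376,123.5,30,179.2,1),(376,123.5,-27,179.2,4)])
E
```

```text
hex (0.66, [297, 227], array([477.774, 117.408,  -2.792,   0.857]), 6.39, 425)
hex (0.78, [323, 416], array([453.773, 123.015,  45.787,   0.766]), 5.74, 13844)
t 21.7167 pos [370.9 124.3  29.2] head 172.98 tilt [-0. -0. -1.] F [ 0.2 -0.   0. ] open 60.0
-5.1 -0.1 -0.8 | rz -6.2
-5.1 -0.1 13.5 | rz -6.2
-5.1 -0.1 27.7 | rz -6.2
-5.1 -0.1 42.0 | rz -6.2
-5.1 -0.1 56.2 | rz -6.2
```

Emit:
drive_tool(
  deltas=[-2,-0.5,10,0,0,-6.2,0.41,-2,-0.5,28,0,0,-6.2,0.41,-2,-0.5,45,0,0,-6.2,0.41,-2,-0.5,56,0,0,-6.2,0.41,-2,-0.5,56,0,0,-6.2,0.41],
)

```text
t: 22.13
ee_pos: [0.3717, 0.1227, -0.0282]
ee_rot: [[-1.0, 0.015, -0.003], [0.015, 1.0, -0.0], [0.003, -0.001, -1.0]]
force: [-0.4, -0.0, -0.4]
opening: 0.0602
grip_force: 0.0
```

```bash
python3 - <<'E'
from h import *
p=tips(); cv2.imwrite("pics/w5.png",p[:,:,::-1])
rows([(422,123.5,-27,179.2,5)])
E
```

```text
pos [372.2 122.9 -27.3] F [-0.2  0.  -0.6] fingers: z [-84.8 -56.9 -36.3 -33.3] y [-36.5  37.4]
t 22.1833 pos [372.2 122.9 -27.3] head 179.17 tilt [-0.002 -0.    -1.   ] F [-0.2  0.  -0.6] open 60.1
-10.0 0.3 -0.1 | rz -0.0
-19.9 0.5 -0.2 | rz -0.0
-29.9 0.8 -0.2 | rz -0.0
-39.8 1.1 -0.3 | rz -0.0
-49.8 1.4 -0.4 | rz -0.0
```

View pics/w5.png

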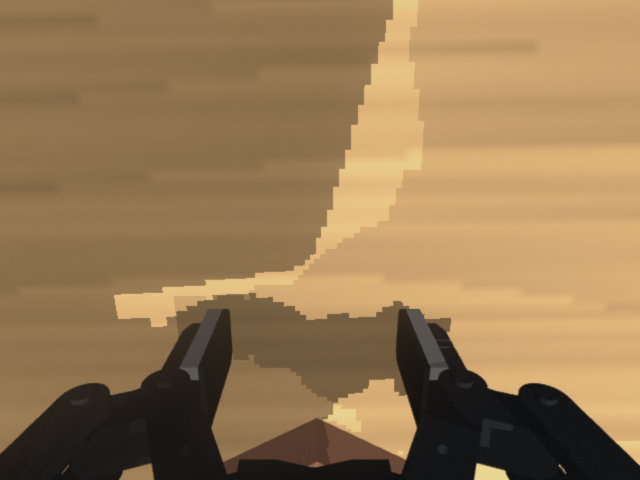

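Wrist view: the hex's rear corner (column 317, row 418) is midway between the fingers (columns 230 and 400). I'll push it corner first.

Emit:
drive_tool(
  deltas=[-12,0,0,0,0,0,0.41,-24,0.2,0,0,0,0,0.41,-36,0.4,0,0,0,0,0.41,-43,0.5,0,0,0,0,0.41,-48,0.6,0,0,0,0,0.41,-53,0.7,0,0,0,0,0.41,-60,0.8,0,0,0,0,0.41,-69,0.8,0,0,0,0,0.41,-78,0.9,0,0,0,0,0.41,-87,1,0,0,0,0,0.41,-96,1,0,0,0,0,0.41,-105,1.1,0,0,0,0,0.41],
)

```text
t: 23.18
ee_pos: [0.479, 0.1233, -0.0266]
ee_rot: [[-1.0, 0.011, -0.0], [0.011, 1.0, 0.0], [0.0, 0.0, -1.0]]
force: [-2.8, -0.2, 1.5]
opening: 0.0602
grip_force: 1.9
```

```bash
python3 - <<'E'
from h import *
where("hex"); where("hex","side"); where("hex","wrist")
rows([(621,121.7,-27,179.2,12)])
E
```

```text
hex (0.8, [322, 236], array([527.03 , 117.969,  -0.617,   0.926]), 3.07, 316)
hex (0.69, [310, 403], array([510.469, 123.32 ,   0.633,   0.641]), 2.98, 19599)
t 23.4833 pos [477.8 123.3 -26.5] head 179.37 tilt [-0. -0. -1.] F [ 0.1 -0.1  0.9] open 60.1
-11.9 -0.0 0.0 | rz 0.0
-23.9 -0.0 0.1 | rz 0.0
-35.8 -0.0 0.1 | rz 0.0
-47.7 -0.0 0.2 | rz 0.1
-59.7 -0.0 0.2 | rz 0.1
-71.6 -0.0 0.2 | rz 0.1
-83.5 -0.0 0.3 | rz 0.1
-95.5 -0.0 0.3 | rz 0.1
-107.4 -0.0 0.4 | rz 0.1
-119.3 -0.1 0.4 | rz 0.1
-131.3 -0.1 0.4 | rz 0.2
-143.2 -0.1 0.5 | rz 0.2
```

Emit:
drive_tool(
  deltas=[-9,0,0,0,0,0,0.41,-18,0,0,0,0,0,0.41,-27,0,0,0,0,0,0.41,-36,0,0,0,0,0,0.41,-45,0,0,0,0,0,0.41,-54,0,0,0,0,0,0.41,-63,0,0,0,0,0,0.41,-72,0,0,0,0,0,0.41,-81,0,0,0,0,0,0.41,-90,0,0,0,0,0,0.41,-98,0,0,0,0,0,0.41,-106,0,0,0,0,0,0.41],
)

```text
t: 24.48
ee_pos: [0.5848, 0.1221, -0.0266]
ee_rot: [[-1.0, 0.011, -0.0], [0.011, 1.0, 0.0], [0.0, 0.0, -1.0]]
force: [-2.8, -0.2, 2.0]
opening: 0.0598
grip_force: 1.2
```

```bash
python3 - <<'E'
from h import *
where("hex"); where("hex","side"); where("hex","wrist")
rows([(621,121.7,-27,179.2,6)])
E
```

```text
hex (0.56, [311, 402], array([615.822, 121.852,   1.541,   0.659]), 2.94, 19923)
t 24.7833 pos [583.8 122.2 -26.5] head 179.37 tilt [ 0. -0. -1.] F [ 0.4  0.4 -0. ] open 60.1
-6.2 -0.0 0.1 | rz 0.0
-12.4 -0.0 0.2 | rz 0.1
-18.6 -0.0 0.3 | rz 0.1
-24.8 -0.1 0.4 | rz 0.1
-31.0 -0.1 0.4 | rz 0.1
-37.2 -0.1 0.5 | rz 0.2
```

Emit:
drive_tool(
  deltas=[-5,0,0,0,0,0,0.41,-10,0,0,0,0,0,0.41,-15,0,0,0,0,0,0.41,-20,0,0,0,0,0,0.41,-24,0,0,0,0,0,0.41,-28,0,0,0,0,0,0.41,-31,0,0,0,0,0,0.41,-33,0,0,0,0,0,0.41,-33,0,0,0,0,0,0.41],
)

```text
t: 25.53
ee_pos: [0.6175, 0.1218, -0.0265]
ee_rot: [[-1.0, 0.011, 0.001], [0.011, 1.0, 0.0], [-0.001, 0.0, -1.0]]
force: [-0.5, -0.0, 0.1]
opening: 0.06
grip_force: 0.1
```

Emit:
drive_tool(
  deltas=[-1,0,0,0,0,0,0.41,-2,0,0,0,0,0,0.41,-3,0,0,0,0,0,0.41,-4,0,0,0,0,0,0.41,-4,0,0,0,0,0,0.41],
)

```text
t: 25.95
ee_pos: [0.6207, 0.1219, -0.0266]
ee_rot: [[-1.0, 0.011, -0.001], [0.011, 1.0, 0.0], [0.001, 0.0, -1.0]]
force: [-3.5, 0.4, 1.5]
opening: 0.0604
grip_force: 1.3
```

Emit:
drive_tool(
  deltas=[-1,0,0,0,0,0,0.41,-2,0,0,0,0,0,0.41,-2.5,0,0,0,0,0,0.41,-2.5,0,0,0,0,0,0.41],
)

```text
t: 26.28
ee_pos: [0.621, 0.1219, -0.0268]
ee_rot: [[-1.0, 0.011, -0.004], [0.011, 1.0, 0.0], [0.004, 0.0, -1.0]]
force: [-10.2, 0.5, 5.5]
opening: 0.0603
grip_force: 5.6
```

Emit:
drive_tool(
  deltas=[-1.5,0,0,0,0,0,0.41,-1.5,0,0,0,0,0,0.41,15,0,0,0,0,0,0.41,45,0,0,0,0,0,0.41,80,0,0,0,0,0,0.41,115,0,-20,0,0,0,0.41,150,0,-50,0,0,0,0.41,185,0,-80,0,0,0,0.41,215,0,-80,0,0,0,0.41,245,0,-80,0,0,0,0.41,250,0,-80,0,0,0,0.41,250,0,-80,0,0,0,0.41],
)

```text
t: 27.28
ee_pos: [0.3725, 0.1246, 0.054]
ee_rot: [[-1.0, 0.01, 0.001], [0.01, 1.0, 0.0], [-0.001, 0.0, -1.0]]
force: [1.3, -0.6, 0.2]
opening: 0.0603
grip_force: 0.0
```

```bash
python3 - <<'E'
from h import *
p,X=where("hex"); where("square")
for q,z in(("cup",.08),("jar",.08),("flask",.12)):
    m=ctrl.silhouettes("top",q)
    if m: P=X[m[0]["mask"]]; P=P[P[:,2]>z]; print(q,((np.nanmax(P,0)+np.nanmin(P,0))/2).round(3))
cv2.imwrite("pics/t3.png",cv2.resize(p[100:250,160:520,::-1],(800,333),interpolation=cv2.INTER_CUBIC))
rows([])
E
```

```text
hex (0.87, [289, 161], array([6.70198e+02, 1.20374e+02, 1.65000e-01, 9.96000e-01]), 0.89, 1049)
square (0.72, [340, 159], array([668.905, -16.129,  89.625,   1.004]), 0.89, 1228)
cup [ 0.575 -0.167  0.085]
jar [ 0.699 -0.442  0.087]
flask [0.684 0.403 0.128]
t 27.6333 pos [374.3 124.4  53.3] head 179.35 tilt [ 0. -0. -1.] F [ 0.7 -0.4 -0.2] open 60.4
```

View pics/t3.png

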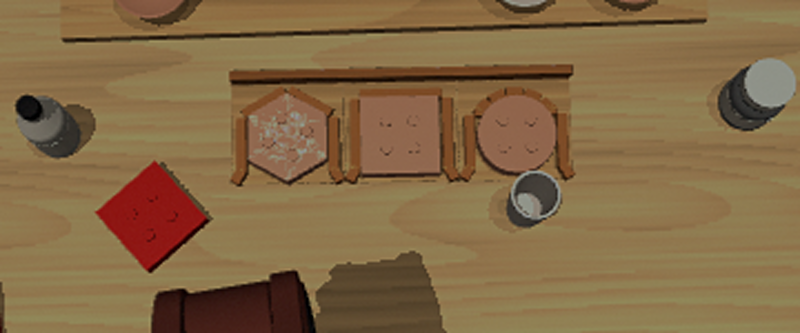

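Top crop: the hex (287,135) sits corner-first against the V back, the square (400,133) is home, and the round stand is in place. The cup, jar and bottle read the same positions as before, to within 1 mm. Handing in.

```bash
python3 -c "
from cell import ctrl
print(ctrl.hand_in())"
```

```text
the job is handed in; nothing more can be done
None
```

The square and hex stands were slid flat into their own nests and pushed against the backs. The round stand, cup, jar and bottle are still in place, and the job was handed in at about 28 s (no verdict was returned).

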